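# Sweep the heel blocks off the shoemaker's board into the white tray

## Robot

A 7-joint arm with a two-finger parallel gripper is mounted at the origin on the work surface. World frame = base frame: x ahead of the robot, y to its left, z up, the work surface at z = 0. Lengths are in m, angles in rad, forces in N, time in s.
With the tool pointing down it reaches from about 0.4 to 0.85 m from the base axis. Payload 10.4 kg.
Tool frame: the origin (TCP) lies at the very end of the fingers, on their centre line; the grasp point (between the pads) lies 19 mm behind it; z points along the fingers, y is the line along which they close (so a half turn about z gives the same grasp; the last joint's range is limited). The gripper opens to 85 mm and grips with 20 to 120 N. Pads are 22 mm wide; open, the fingers measure 114 mm over their backs; the gripper's body (76 mm by 85 mm) begins 54 mm behind the grasp point. The pads swing forward as they close: fully open they stand 13 mm farther back than shut.
Start: joints at [-1.213, 0.332, -0.065, 1.46, 0.022, 1.35, -0.088], TCP at [0.232, 0.58, 0.231] pointing down, gripper open.
Joint ranges: [-2.6, 2.6], [-0.5, 2.12], [-1.47, 1.34], [0.16, 2.42], [-1.27, 4.41], [0.06, 2.06], [-2.6, 2.6]. Speed limits (rad/s): [2.22, 2.22, 2.79, 2.79, 3.14, 3.14, 3.14].

## Interface

Orientations are given as a unit quaternion [x, y, z, w].
In Python, from workcell import * gives the robot as it stands. The module is installed in compiled form; this text tells all that it offers.
- The arm moves only by the tool carry_out, never from a script. Its argument "motion" is a list of rows, each an object with "xyz": the shift along the tool's x, y, z in m, a list of three; "angular": the turn, a rotation vector about the tool's x, y, z in degrees, a list of three. A call has 1 to 12 rows; each row is the pose to reach, as a shift and turn from the pose commanded when the call began, along the tool's axes at that moment; what a row does not reach only later rows make up. A row lasts 1/10 s, in which the tool goes at most 50 mm and 8.59 degrees, less where a joint would pass 70% of its speed; a pose out of reach is approached as far as the arm can. A call with a gripper value outside its range is refused whole. "hand" is the opening, from 0 (shut) to 1 (fully open), set as the call begins (left out, the last holds). The fingers move at their own pace and stop on an object; "grip_force" is the grip in N (left out, the last holds). Time passes only in rows, so rows that repeat a pose let the fingers close. It gives the time, the measured TCP pose, the force, the opening and the grip force at its end, in the units of the state.
- get_obs(): the state, without advancing time (a new reading comes with each control period).
- camera(name): name is "scene" or "top" or "wrist"; returns a dict with "img" (420x560x3 uint8, red, green, blue), "fx", "fy", "cx", "cy" (pixels), "extrinsics" (4x4, takes a point from camera to world coordinates). Camera axes: x right, y up, looking along -z (the intrinsics and any distortion apply to the point x, -y, -z); pixel columns grow to the right and rows downward; lengths in m; the calibration is good to about 2 mm. A picture is of the moment at which its call begins. There is no depth.
- hand_in(): hands the job in; it is judged then, once.
The state is a dict: "clock": time; "joint_pos": joint angles; "joint_velocities": joint speeds; "tau": joint torques, N m; "position": TCP position; "ee_rot": TCP orientation; "ft_force": force on the tool from outside, world axes, zero at the start; "torque": the same for the moment, N m; "grip_width": opening from 0.0 (shut) to 1.0 (fully open); "grasp_force": force on a finger pad.
Only numpy, scipy, OpenCV 4.12 (cv2) and the standard library are available. Lean on these libraries where they do the work, as an engineer would, in place of code of your own. Each camera call takes 0.05 s, during which the arm holds its last target. There are 200 camera calls.

## Task

Clear the shoemaker's work board: with the fingers, sweep the three brown leather heel blocks over the board's edge into the white tray beside it, pushing them along the board until they drop off, without picking up or carrying any of them. Leave the black rubber heel, the glass jar and the thread spool where they are.

Things in the scene. Friction and masses are not known exactly. Their poses are not given: they have to be found in the camera images.
- board: raised work board of pale wood, fixed to the bench, 340 (x) x 280 (y) mm, its flat top without rims 60 mm above the bench; origin: centre of its underside at bench height (z = 0); its x points roughly away from the robot, turned up to 0.2 rad
- white_tray: white open plastic tray fixed beside the board, 280 (x) x 150 (y) x 40 mm high, walls and floor 4 mm; origin: centre of its underside, on the bench; axes parallel to the board's. Stands at the board's +y or -y end, 4 mm off it, centre 219 mm from the board's centre along y and 20 mm toward -x; rim 20 mm below the board's top. The heels go in here.
- black_tray: black open plastic tray fixed beside the board, 280 (x) x 150 (y) x 40 mm high, walls and floor 4 mm; origin: centre of its underside, on the bench; axes parallel to the board's. Stands at the board's +y or -y end, 4 mm off it, centre 219 mm from the board's centre along y and 20 mm toward -x; rim 20 mm below the board's top. For waste; stays empty.
- heel0: loose brown stacked-leather heel block, D-shaped (flat on its -x side, round on +x), 44 x 44 mm and 16 mm thick, about 40 g, flat on the work board; origin: centre of its underside, z up. The three lie in rows 75 mm apart along the board's x, so each can be swept along the board's y without meeting another.
- heel1: loose brown stacked-leather heel block, D-shaped (flat on its -x side, round on +x), 44 x 44 mm and 16 mm thick, about 40 g, flat on the work board; origin: centre of its underside, z up. The three lie in rows 75 mm apart along the board's x, so each can be swept along the board's y without meeting another.
- heel2: loose brown stacked-leather heel block, D-shaped (flat on its -x side, round on +x), 44 x 44 mm and 16 mm thick, about 40 g, flat on the work board; origin: centre of its underside, z up. The three lie in rows 75 mm apart along the board's x, so each can be swept along the board's y without meeting another.
- heel0_center (a point): centre of the block heel0, 8 mm above its underside
- heel1_center (a point): centre of the block heel1, 8 mm above its underside
- heel2_center (a point): centre of the block heel2, 8 mm above its underside
- rubber_heel: loose black rubber heel of the same D shape and size (44 x 44 x 16 mm) on the far (+x) strip of the board; must stay where it is; origin: centre of its underside
- jar: amber glass jar with yellow cap, 44 mm across, 55 mm high, standing on the far (+x) strip of the board; must stay where it is; origin: centre of its underside
- spool: spool of white thread with blue plastic ends, 38 mm across, 45 mm high, standing on the far (+x) strip of the board; must stay where it is; origin: centre of its underside

How it is judged:
At the end, for the whole second after the job is handed in: All three brown blocks lie at rest in the white tray: each centre inside its walls (within 136 mm of the tray's centre along its x, 71 mm along its y) and less than 55 mm above the bench; the rubber heel, jar and spool within 15 mm of where they started (x of heel0_center in the frame of white_tray between -0.136 and 0.136 m and y of heel0_center in the frame of white_tray between -0.071 and 0.071 m and height (world z) of each of heel0_center, heel1_center, heel2_center below 0.055 m and linear speed of each of heel0, heel1, heel2 below 0.03 m/s and x of heel1_center in the frame of white_tray between -0.136 and 0.136 m and y of heel1_center in the frame of white_tray between -0.071 and 0.071 m and x of heel2_center in the frame of white_tray between -0.136 and 0.136 m and y of heel2_center in the frame of white_tray between -0.071 and 0.071 m and distance of each of rubber_heel, jar, spool from where it was at the start of the episode below 0.015 m); the robot touches nothing.
It fails at once if a brown heel block is lifted more than 10 mm off the work board instead of being swept (height (world z) of any of heel0, heel1, heel2 above 0.07 m).
It fails at once if a brown heel block is carried out over the white tray (more than 40 mm past the board's edge at the board's height) instead of dropping from the edge ((height (world z) of heel0_center above 0.062 m and x of heel0_center in the frame of white_tray between -0.14 and 0.14 m and y of heel0_center in the frame of white_tray between -0.038 and 0.038 m) or (height (world z) of heel1_center above 0.062 m and x of heel1_center in the frame of white_tray between -0.14 and 0.14 m and y of heel1_center in the frame of white_tray between -0.038 and 0.038 m) or (height (world z) of heel2_center above 0.062 m and x of heel2_center in the frame of white_tray between -0.14 and 0.14 m and y of heel2_center in the frame of white_tray between -0.038 and 0.038 m)).
It fails at once if the black rubber heel, the jar or the spool is moved more than 15 mm or tipped over (distance of any of rubber_heel, jar, spool from where it was at the start of the episode above 0.015 m or angle between any of rubber_heel, jar, spool's own z axis and vertical above 0.3 rad).
It also fails if it takes over 64 s, if anything falls off the work surface, if the arm or the gripper's body presses on something with over 40 N, if the wrist force passes 120 N, or if a joint passes its speed limit or range.

## Working session

There is one attempt and no reset: what is moved stays moved. The work goes in short steps, Python scripts to look and compute and a tool call to move; the robot and the scene stay as the last step left them, time stands still between calls to the robot, and variables do not carry over. Pictures are saved under pics/ and viewed, at most 10 in all, crops included, and the job is handed in when it is done.

Besides the shell and the picture viewer there is one more tool, called after "Call:" in YAML: its name, and indented under it one key for each argument. carry_out: Moves the arm, as the interface text tells. Its arguments: {"type":"object","properties":{"motion":{"type":"array"},"hand":{"type":"number"},"grip_force":{"type":"number"}},"required":["motion"]}

```bash
mkdir -p pics
python3 - <<'E'
from workcell import *
import cv2,numpy as np
o=get_obs();print(o['clock'],o['position'],o['ee_rot'],o['grip_width'])
c=camera("top");print(c['fx'],c['fy'],c['cx'],c['cy'],c['extrinsics'])
cv2.imwrite('pics/top.png',c['img'][:,:,::-1])
E
```

```text
0.0 [0.23217276 0.57986894 0.23047822] [ 1.89276591e-01  9.81923534e-01 -7.30936590e-04 -1.08022942e-04] 0.9980305970217338
475.72921032611197 475.72921032611197 279.6597218542998 212.23518671988 [[ 0.0130438   0.99713943 -0.0744501   0.55082446]
 [-0.9998924   0.01350709  0.00572264  0.02155945]
 [ 0.00671187  0.07436745  0.99720832  1.06256235]
 [ 0.          0.          0.          1.        ]]
```

View pics/top.png

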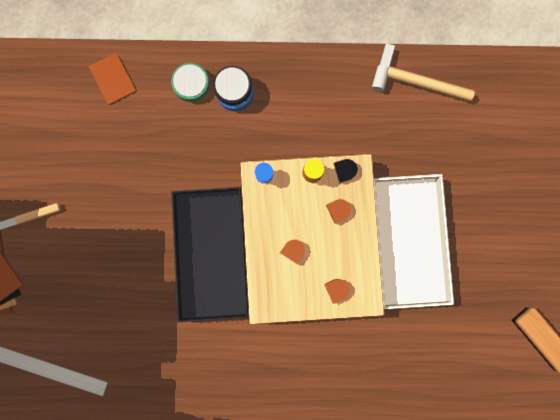

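The top view shows the white tray on the right (world -y). The heels are near pixels (340,211), (294,251) and (337,290). The spool (264,173), jar (314,170) and rubber heel (346,170) stand on the far strip. Next I'll measure them.

```bash
cat > h.py <<'E'
import cv2,numpy as np
def ray(c,uv,z):
    uv=np.atleast_2d(uv).astype(float)
    d=np.c_[(uv[:,0]-c['cx'])/c['fx'],-(uv[:,1]-c['cy'])/c['fy'],-np.ones(len(uv))]
    E=c['extrinsics'];d=d@E[:3,:3].T;o=E[:3,3]
    return o+d*((z-o[2])/d[:,2])[:,None]
def blobs(c,lo,hi,z,amin=100,roi=(236,150,465,330)):
    hsv=cv2.cvtColor(c['img'],cv2.COLOR_RGB2HSV)
    m=cv2.inRange(hsv,np.array(lo),np.array(hi))
    k=np.zeros_like(m);k[roi[1]:roi[3],roi[0]:roi[2]]=255
    m=cv2.morphologyEx(m&k,cv2.MORPH_OPEN,np.ones((3,3)))
    cs,_=cv2.findContours(m,cv2.RETR_EXTERNAL,cv2.CHAIN_APPROX_NONE)
    return [q[:,0,:] for q in cs if cv2.contourArea(q)>amin]
E
python3 - <<'E'
from workcell import *
from h import *
np.set_printoptions(precision=4,suppress=True)
c=camera("top")
hsv=cv2.cvtColor(c['img'],cv2.COLOR_RGB2HSV)
for p in [(340,211),(294,251),(300,200),(300,300),(346,172),(210,100),(420,140),(264,173)]: print(p,hsv[p[1],p[0]])
q=max(blobs(c,(12,40,150),(30,190,255),.06,roi=(236,150,390,330)),key=len)
P=ray(c,q,.06)[:,:2]
r=cv2.minAreaRect((P*1000).astype(np.float32));print('board',r, cv2.boxPoints(r))
for name,lo,hi,z in [('heel',(0,150,90),(12,255,255),.076),('yel',(22,200,150),(35,255,255),.115),('blue',(100,150,80),(125,255,255),.105),('blk',(0,0,0),(179,255,45),.076)]:
  for q in blobs(c,lo,hi,z,roi=(250,150,380,310)):
    P=ray(c,q,z)[:,:2]*1000
    r=cv2.minAreaRect(P.astype(np.float32));print(name,q.mean(0),r,P.min(0),P.max(0))
o=get_obs()
from scipy.spatial.transform import Rotation as R
print(R.from_quat(o['ee_rot']).as_matrix())
E
```

```text
(340, 211) [ 10 186 192]
(294, 251) [ 10 182 193]
(300, 200) [ 21 106 244]
(300, 300) [ 22 104 245]
(346, 172) [120  28  37]
(210, 100) [ 10 143  91]
(420, 140) [ 10 150 138]
(264, 173) [106 188 239]
board ((575.1992797851562, -67.1439208984375), (342.2935485839844, 315.3461608886719), 4.480325222015381) [[ 392.2586   76.6779]
 [ 416.8924 -237.7046]
 [ 758.14   -210.9658]
 [ 733.5062  103.4168]]
heel [337.25   289.7647] ((467.4924011230469, -106.54606628417969), (44.49025344848633, 43.90772247314453), 25.38755989074707) [ 441.2454 -126.7461] [488.2712 -79.327 ]
heel [293.5323 250.3387] ((547.4986572265625, -14.988340377807617), (42.983978271484375, 41.82045364379883), 57.1468391418457) [521.9205 -35.4955] [567.308   12.0795]
heel [338.5469 209.6406] ((632.3275756835938, -109.46693420410156), (43.7470817565918, 44.0057487487793), 26.911563873291016) [ 605.6911 -130.516 ] [653.892  -82.5129]
yel [313.6415 169.1321] ((709.7401123046875, -50.830169677734375), (36.566078186035156, 38.298072814941406), 0.8037698268890381) [691.3866 -69.9588] [728.1218 -31.6654]
blue [263.7255 171.9804] ((704.8475341796875, 49.96645736694336), (34.84619140625, 34.52751922607422), 0.8159916400909424) [687.3    32.602] [722.3119  67.272 ]
blk [344.9836 169.3443] ((716.3369750976562, -122.8067855834961), (40.302860260009766, 41.64125442504883), 16.09676170349121) [ 693.8055 -142.9245] [736.3794 -98.8154]
[[-0.9284  0.3716 -0.0004]
 [ 0.3716  0.9284 -0.0012]
 [-0.0001 -0.0013 -1.    ]]
```

Run:
```python
from workcell import *
from h import *
from scipy.spatial.transform import Rotation as R
np.set_printoptions(precision=4,suppress=True)
c=camera("top")
B=ray(c,[(241,162),(372,155),(383,315),(250,323)],.06)[:,:2];print(B,np.linalg.norm(np.roll(B,-1,0)-B,axis=1))
T=ray(c,[(442,175),(453,305)],.04)[:,:2]
for a,b in[(B[3],B[0]),(B[2],B[1]),(T[1],T[0])]:print(np.degrees(np.arctan2(*(b-a)[::-1])))
for a,b in[(B[1],B[0]),(B[2],B[3])]:print('y',np.degrees(np.arctan2(-(b-a)[0],(b-a)[1])))
print('trayouter',T)
th=np.radians(4.3);ex=np.array([np.cos(th),np.sin(th)]);ey=np.array([-ex[1],ex[0]]);ctr=B.mean(0);print('ctr',ctr)
H=np.array([[.4675,-.1065],[.5475,-.015],[.6323,-.1095]])
print('heels in board',np.c_[(H-ctr)@ex,(H-ctr)@ey])
for n,p in dict(jar=(.7097,-.0508),spool=(.7048,.05),blk=(.7163,-.1228)).items():print(n,(p-ctr)@ex,(p-ctr)@ey)
o=get_obs();Rt=R.from_quat(o['ee_rot']).as_matrix()
Rd=np.c_[np.r_[ey,0],np.r_[ex,0],[0,0,-1]]
print('turn deg',np.degrees(R.from_matrix(Rt.T@Rd).as_rotvec()))
tgt=np.r_[ctr+ex*((H[1]-ctr)@ex)+ey*((H[1]-ctr)@ey+.055),.15]
print('tgt',tgt,'shift',Rt.T@(tgt-o['position']))
```

```text
[[ 0.7318  0.0995]
 [ 0.7509 -0.1798]
 [ 0.414  -0.2022]
 [ 0.3942  0.0744]] [0.2799 0.3377 0.2773 0.3385]
4.256520631674139
3.814646296693354
4.103990234489826
y 3.911134778820553
y 4.083007357898174
trayouter [[ 0.7131 -0.336 ]
 [ 0.4341 -0.356 ]]
ctr [ 0.5727 -0.052 ]
heels in board [[-0.109  -0.0464]
 [-0.0224  0.0388]
 [ 0.0551 -0.0618]]
jar 0.13668517174376055 -0.009051764955096755
spool 0.13935682025358131 0.09183189226568392
blk 0.1378681252935308 -0.08134395416595887
turn deg [-0.0556  0.0362 63.8838]
tgt [0.5434 0.0398 0.15  ] shift [-0.4896 -0.3857  0.0811]
```

Call:
carry_out:
  motion:
    - {"xyz":[-0.49,-0.386,0.08],"angular":[0,0,64]}
    - {"xyz":[-0.49,-0.386,0.08],"angular":[0,0,64]}
    - {"xyz":[-0.49,-0.386,0.08],"angular":[0,0,64]}
    - {"xyz":[-0.49,-0.386,0.08],"angular":[0,0,64]}
    - {"xyz":[-0.49,-0.386,0.08],"angular":[0,0,64]}
    - {"xyz":[-0.49,-0.386,0.08],"angular":[0,0,64]}
    - {"xyz":[-0.49,-0.386,0.08],"angular":[0,0,64]}
    - {"xyz":[-0.49,-0.386,0.08],"angular":[0,0,64]}
    - {"xyz":[-0.49,-0.386,0.08],"angular":[0,0,64]}
    - {"xyz":[-0.49,-0.386,0.08],"angular":[0,0,64]}
    - {"xyz":[-0.49,-0.386,0.08],"angular":[0,0,64]}
    - {"xyz":[-0.49,-0.386,0.08],"angular":[0,0,64]}
  hand: 0.2

```text
clock: 1.35
position: [0.53, 0.0628, 0.1549]
ee_rot: [0.681, 0.733, 0.0, 0.0]
ft_force: [0.2, 1.0, -0.2]
grip_width: 0.2
grasp_force: 0.0
```

Call:
carry_out:
  motion:
    - {"xyz":[0,0,0]}
    - {"xyz":[0,0,0]}
    - {"xyz":[0,0,0]}

```text
validation failed for argument at $.mo...
```

Call:
carry_out:
  motion:
    - {"xyz":[-0.02,0.01,0.005],"angular":[0,0,0]}
    - {"xyz":[-0.02,0.01,0.005],"angular":[0,0,0]}
    - {"xyz":[-0.02,0.01,0.005],"angular":[0,0,0]}

```text
clock: 1.65
position: [0.5405, 0.0456, 0.1496]
ee_rot: [0.681, 0.732, -0.0, -0.0]
ft_force: [-0.6, 0.8, 0.8]
grip_width: 0.204
grasp_force: 0.0
```

```bash
cat > st.py <<'E'
from workcell import *
from h import *
np.set_printoptions(precision=4,suppress=True)
th=np.radians(4.15);ex=np.array([np.cos(th),np.sin(th)]);ey=np.array([-ex[1],ex[0]]);ctr=np.array([.5727,-.052])
o=get_obs();p=o['position'];d=p[:2]-ctr
print('clock',o['clock'],'tcp in board',d@ex,d@ey,p[2],'q',o['ee_rot'],'w',o['grip_width'],'F',o['ft_force'],o['joint_pos'])
E
python3 - <<'E'
from st import *
c=camera("scene");cv2.imwrite('pics/s1.png',c['img'][:,:,::-1])
E
```

```text
clock 1.65 tcp in board -0.025010950614287167 0.09962267032725212 0.14964083064791908 q [ 0.6811  0.7322 -0.0003 -0.0003] w 0.20375210724909296 F [-0.5816  0.7555  0.7589] [-0.5807  0.2215  0.4697  1.8075 -0.1099  1.1391 -0.0024]
```

View pics/s1.png

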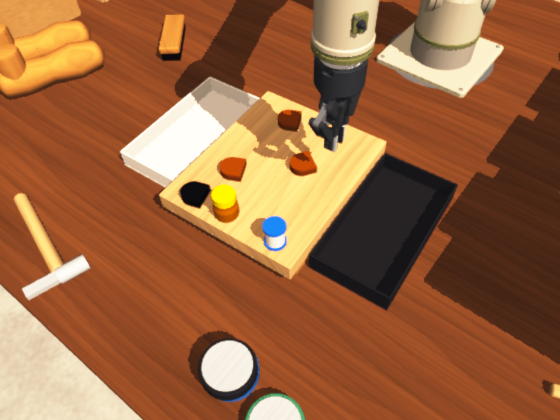

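The scene view shows the fingers around (330,140), on the side of the middle heel (302,163) away from the white tray and clear of the spool and jar. I'll lower them now.

Call:
carry_out:
  motion:
    - {"xyz":[0,0.002,0.03],"angular":[0,0,0]}
    - {"xyz":[0,0.002,0.06],"angular":[0,0,0]}
    - {"xyz":[0,0.002,0.08],"angular":[0,0,0]}
    - {"xyz":[0,0.002,0.087],"angular":[0,0,0]}
    - {"xyz":[0,0.002,0.087],"angular":[0,0,0]}

```text
clock: 2.2
position: [0.5422, 0.0467, 0.0626]
ee_rot: [0.68, 0.733, -0.0, -0.001]
ft_force: [0.1, 0.3, 0.5]
grip_width: 0.199
grasp_force: 0.0
```

Call:
carry_out:
  motion:
    - {"xyz":[-0.015,0,0],"angular":[0,0,0]}
    - {"xyz":[-0.03,0,0],"angular":[0,0,0]}
    - {"xyz":[-0.045,0,0],"angular":[0,0,0]}
    - {"xyz":[-0.06,0,0],"angular":[0,0,0]}
    - {"xyz":[-0.075,0,0],"angular":[0,0,0]}
    - {"xyz":[-0.09,0,0],"angular":[0,0,0]}
    - {"xyz":[-0.105,0,0],"angular":[0,0,0]}
    - {"xyz":[-0.12,0,0],"angular":[0,0,0]}
    - {"xyz":[-0.13,0,0],"angular":[0,0,0]}

```text
clock: 3.1
position: [0.5529, -0.0863, 0.0644]
ee_rot: [0.681, 0.732, 0.001, 0.001]
ft_force: [0.3, 0.4, 0.7]
grip_width: 0.202
grasp_force: 0.4
```

Run:
```python
from st import *
c=camera("scene");cv2.imwrite('pics/s2.png',cv2.resize(c['img'][60:280,100:400,::-1],None,fx=2,fy=2))
```

```text
clock 3.1 tcp in board -0.02219012432578813 -0.03276160545096625 0.06442163056940135 q [0.6814 0.7319 0.0007 0.0009] w 0.20161331646976774 F [0.3045 0.4119 0.6662] [-0.3487  0.3705  0.5019  1.8437 -0.2118  0.9779  0.3147]
```

View pics/s2.png

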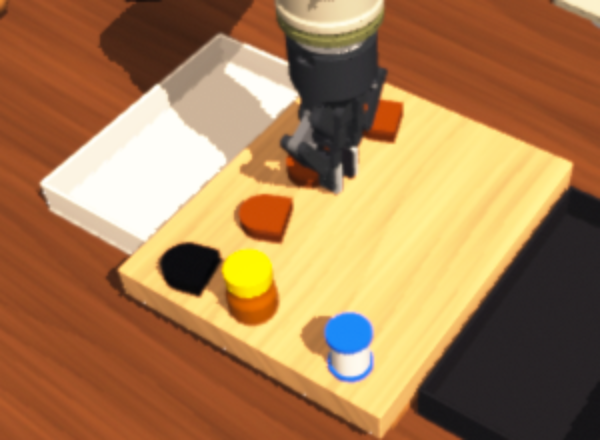

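The crop shows the middle heel at (305,165) just ahead of the fingers, pushed flat along its row, with the other objects unmoved. I'll finish this sweep and then lift.

Call:
carry_out:
  motion:
    - {"xyz":[-0.015,0,0],"angular":[0,0,0]}
    - {"xyz":[-0.03,0,0],"angular":[0,0,0]}
    - {"xyz":[-0.045,0,0],"angular":[0,0,0]}
    - {"xyz":[-0.06,0,0],"angular":[0,0,0]}
    - {"xyz":[-0.075,0,0],"angular":[0,0,0]}
    - {"xyz":[-0.09,0,0],"angular":[0,0,0]}
    - {"xyz":[-0.105,0,0],"angular":[0,0,0]}
    - {"xyz":[-0.118,0,0],"angular":[0,0,0]}
    - {"xyz":[-0.118,0,0],"angular":[0,0,0]}
    - {"xyz":[-0.118,0,-0.04],"angular":[0,0,0]}
    - {"xyz":[-0.118,0,-0.08],"angular":[0,0,0]}

```text
clock: 4.25
position: [0.5601, -0.2012, 0.1428]
ee_rot: [0.681, 0.732, -0.001, -0.001]
ft_force: [0.8, -0.5, 0.6]
grip_width: 0.201
grasp_force: 0.0
```

Run:
```python
from st import *
c=camera("scene");cv2.imwrite('pics/s3.png',cv2.resize(c['img'][60:280,100:400,::-1],None,fx=2,fy=2))
```

```text
clock 4.25 tcp in board -0.023407685229768438 -0.14787241383572422 0.1428303440561742 q [ 0.6808  0.7325 -0.0008 -0.0013] w 0.2005228222839015 F [ 0.8306 -0.4674  0.6399] [-0.1841  0.3635  0.5597  1.6784 -0.2066  1.1623  0.5024]
```

View pics/s3.png

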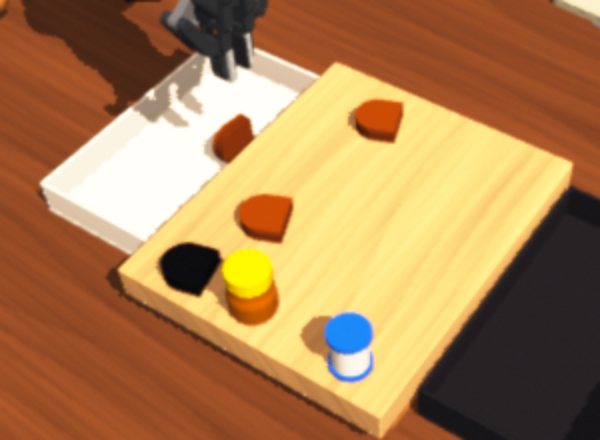

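The middle heel dropped into the white tray at (233,138), tilted against the near wall; I'll check it from the top later. Next is the near heel: I go behind it at height, then lower.

Call:
carry_out:
  motion:
    - {"xyz":[0.04,-0.021,0],"angular":[0,0,0]}
    - {"xyz":[0.08,-0.042,0],"angular":[0,0,0]}
    - {"xyz":[0.12,-0.063,0],"angular":[0,0,0]}
    - {"xyz":[0.162,-0.084,0],"angular":[0,0,0]}
    - {"xyz":[0.162,-0.084,0],"angular":[0,0,0]}
    - {"xyz":[0.162,-0.084,0.03],"angular":[0,0,0]}
    - {"xyz":[0.162,-0.084,0.06],"angular":[0,0,0]}
    - {"xyz":[0.162,-0.084,0.08],"angular":[0,0,0]}
    - {"xyz":[0.162,-0.084,0.08],"angular":[0,0,0]}

```text
clock: 5.2
position: [0.4656, -0.0463, 0.0618]
ee_rot: [0.681, 0.733, -0.0, -0.0]
ft_force: [0.0, -0.2, 1.9]
grip_width: 0.2
grasp_force: 0.0
```

Run:
```python
from st import *
c=camera("top");cv2.imwrite('pics/t2.png',cv2.resize(c['img'][140:340,230:470,::-1],None,fx=2.5,fy=2.5))
```

```text
clock 5.2 tcp in board -0.10644825053874592 0.01343566875793561 0.061843354386009984 q [ 0.6807  0.7326 -0.0002 -0.    ] w 0.20023106969126214 F [ 0.0163 -0.1604  1.9157] [-0.4473  0.1715  0.4847  2.0727 -0.0997  0.9196  0.1653]
```

View pics/t2.png

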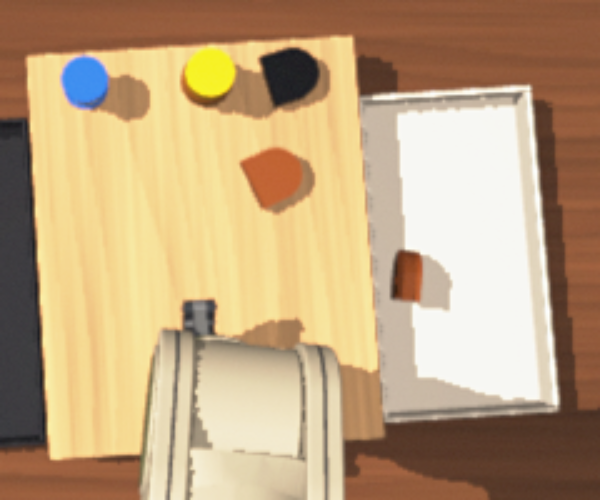

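The top crop shows the first heel standing on its edge at (408,275), well inside the white tray. The fingers are just behind the near heel, so I'll sweep it.

Call:
carry_out:
  motion:
    - {"xyz":[-0.015,0,-0.001],"angular":[0,0,0]}
    - {"xyz":[-0.03,0,-0.001],"angular":[0,0,0]}
    - {"xyz":[-0.045,0,-0.001],"angular":[0,0,0]}
    - {"xyz":[-0.06,0,-0.001],"angular":[0,0,0]}
    - {"xyz":[-0.075,0,-0.001],"angular":[0,0,0]}
    - {"xyz":[-0.09,0,-0.001],"angular":[0,0,0]}
    - {"xyz":[-0.105,0,-0.001],"angular":[0,0,0]}
    - {"xyz":[-0.12,0,-0.001],"angular":[0,0,0]}
    - {"xyz":[-0.135,0,-0.001],"angular":[0,0,0]}
    - {"xyz":[-0.15,0,-0.001],"angular":[0,0,0]}
    - {"xyz":[-0.163,0,-0.001],"angular":[0,0,0]}
    - {"xyz":[-0.163,0,-0.001],"angular":[0,0,0]}

```text
clock: 6.45
position: [0.4771, -0.2107, 0.0641]
ee_rot: [0.682, 0.732, -0.0, 0.0]
ft_force: [-0.1, -0.3, -0.3]
grip_width: 0.201
grasp_force: 0.0
```

Run:
```python
from st import *
c=camera("scene");cv2.imwrite('pics/s4.png',cv2.resize(c['img'][60:280,100:400,::-1],None,fx=2,fy=2))
```

```text
clock 6.45 tcp in board -0.10682272286036854 -0.15137712995991878 0.06414137071222833 q [ 0.6817  0.7317 -0.0002  0.0004] w 0.20077026441281245 F [-0.0675 -0.3262 -0.3386] [-0.1776  0.2999  0.5787  1.9435 -0.1986  0.9536  0.5669]
```

View pics/s4.png

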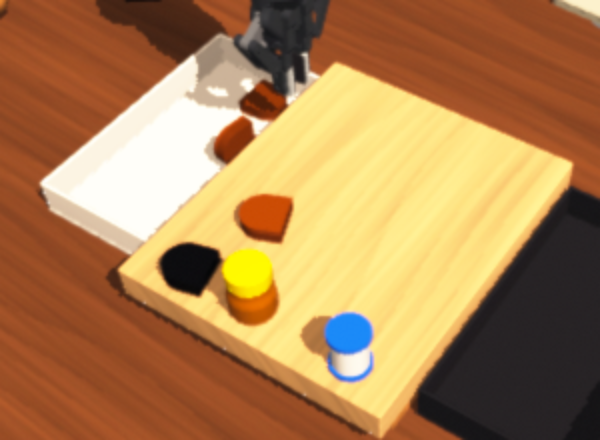

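The second heel is in the tray at (263,100). Next is the far heel: lift, go behind it, and lower.

Call:
carry_out:
  motion:
    - {"xyz":[0,0,-0.04],"angular":[0,0,0]}
    - {"xyz":[0,0,-0.08],"angular":[0,0,0]}
    - {"xyz":[0.04,0.03,-0.08],"angular":[0,0,0]}
    - {"xyz":[0.07,0.065,-0.08],"angular":[0,0,0]}
    - {"xyz":[0.1,0.1,-0.08],"angular":[0,0,0]}
    - {"xyz":[0.13,0.13,-0.08],"angular":[0,0,0]}
    - {"xyz":[0.148,0.158,-0.08],"angular":[0,0,0]}
    - {"xyz":[0.148,0.158,-0.08],"angular":[0,0,0]}
    - {"xyz":[0.148,0.158,-0.05],"angular":[0,0,0]}
    - {"xyz":[0.148,0.158,-0.02],"angular":[0,0,0]}
    - {"xyz":[0.148,0.158,-0.001],"angular":[0,0,0]}
    - {"xyz":[0.148,0.158,-0.001],"angular":[0,0,0]}

```text
clock: 7.7
position: [0.6224, -0.0491, 0.0629]
ee_rot: [0.681, 0.733, -0.001, -0.001]
ft_force: [0.1, 0.3, -0.4]
grip_width: 0.198
grasp_force: 0.0
```

Run:
```python
from st import *
c=camera("top");cv2.imwrite('pics/t3.png',cv2.resize(c['img'][140:340,230:470,::-1],None,fx=2.5,fy=2.5))
```

```text
clock 7.7 tcp in board 0.04981741875536853 -0.0006646002814416712 0.06286704161455746 q [ 0.6807  0.7326 -0.0012 -0.0013] w 0.1977566098789769 F [ 0.1202  0.2641 -0.4211] [-0.3545  0.5057  0.4664  1.6611 -0.2552  1.0393  0.266 ]
```

View pics/t3.png

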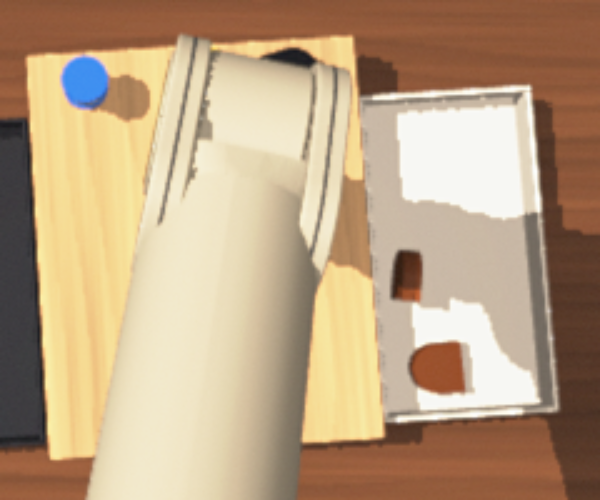

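The top crop shows the second heel flat in the tray at (440,368) and the first still at (408,275). I'll sweep the third heel about 148 mm and then lift.

Call:
carry_out:
  motion:
    - {"xyz":[-0.015,0,-0.001],"angular":[0,0,0]}
    - {"xyz":[-0.03,0,-0.001],"angular":[0,0,0]}
    - {"xyz":[-0.045,0,-0.001],"angular":[0,0,0]}
    - {"xyz":[-0.06,0,-0.001],"angular":[0,0,0]}
    - {"xyz":[-0.075,0,-0.001],"angular":[0,0,0]}
    - {"xyz":[-0.09,0,-0.001],"angular":[0,0,0]}
    - {"xyz":[-0.105,0,-0.001],"angular":[0,0,0]}
    - {"xyz":[-0.12,0,-0.001],"angular":[0,0,0]}
    - {"xyz":[-0.135,0,-0.001],"angular":[0,0,0]}
    - {"xyz":[-0.15,0,-0.001],"angular":[0,0,0]}
    - {"xyz":[-0.15,0,-0.001],"angular":[0,0,0]}
    - {"xyz":[-0.15,0,-0.001],"angular":[0,0,0]}

```text
clock: 8.95
position: [0.6349, -0.1995, 0.0657]
ee_rot: [0.681, 0.732, 0.0, -0.0]
ft_force: [-0.4, 1.6, 0.4]
grip_width: 0.199
grasp_force: 0.0
```

Call:
carry_out:
  motion:
    - {"xyz":[0,0,-0.05],"angular":[0,0,0]}
    - {"xyz":[0,0,-0.1],"angular":[0,0,0]}
    - {"xyz":[0.04,-0.02,-0.13],"angular":[0,0,0]}
    - {"xyz":[0.08,-0.05,-0.15],"angular":[0,0,0]}
    - {"xyz":[0.12,-0.09,-0.15],"angular":[0,0,0]}
    - {"xyz":[0.16,-0.11,-0.15],"angular":[0,0,0]}
    - {"xyz":[0.2,-0.13,-0.15],"angular":[0,0,0]}
    - {"xyz":[0.2,-0.13,-0.15],"angular":[0,0,0]}
    - {"xyz":[0.2,-0.13,-0.15],"angular":[0,0,0]}

```text
clock: 9.85
position: [0.4903, -0.0072, 0.2164]
ee_rot: [0.679, 0.734, 0.001, -0.0]
ft_force: [0.2, -0.4, -0.6]
grip_width: 0.198
grasp_force: 0.0
```

Run:
```python
from st import *
c=camera("top");cv2.imwrite('pics/t4.png',cv2.resize(c['img'][140:340,230:470,::-1],None,fx=2.5,fy=2.5))
for z,n,lo,hi,roi in[(.025,'heel',(0,150,60),(12,255,255),(382,180,450,305)),(.115,'yel',(22,200,150),(35,255,255),(250,150,380,310)),(.105,'blue',(100,150,80),(125,255,255),(250,150,380,310)),(.076,'blk',(0,0,0),(179,255,45),(330,150,372,200))]:
  for q in blobs(c,lo,hi,z,amin=50,roi=roi):
    P=ray(c,q,z)[:,:2];m=(P.min(0)+P.max(0))/2;d=m-ctr;print(n,m,'board',d@ex,d@ey,'tray',d@ex+.02,d@ey+.219)
```

```text
clock 9.85 tcp in board -0.07894061646970399 0.050605990667825285 0.21640737008555244 q [ 0.6792  0.7339  0.0008 -0.0001] w 0.1975767570484294 F [ 0.1707 -0.4332 -0.6298] [-0.5131  0.0289  0.4477  1.8503 -0.0143  1.2643  0.0162]
heel [ 0.4719 -0.2569] board -0.11534281050476856 -0.19701956368402154 tray -0.09534281050476856 0.021980436315978458
heel [ 0.5492 -0.2323] board -0.03651723114469873 -0.17811238514626537 tray -0.01651723114469873 0.04088761485373463
heel [ 0.6346 -0.2403] board 0.048083864154897925 -0.1922815179825773 tray 0.06808386415489792 0.02671848201742269
yel [ 0.7098 -0.0508] board 0.13678009928601687 -0.008742885996595534 tray 0.15678009928601686 0.21025711400340447
blue [0.7048 0.0499] board 0.1391365248604323 0.09210946572316778 tray 0.15913652486043228 0.3111094657231678
blk [ 0.7151 -0.1209] board 0.1370351305983981 -0.07899403216843703 tray 0.1570351305983981 0.14000596783156297
```

View pics/t4.png

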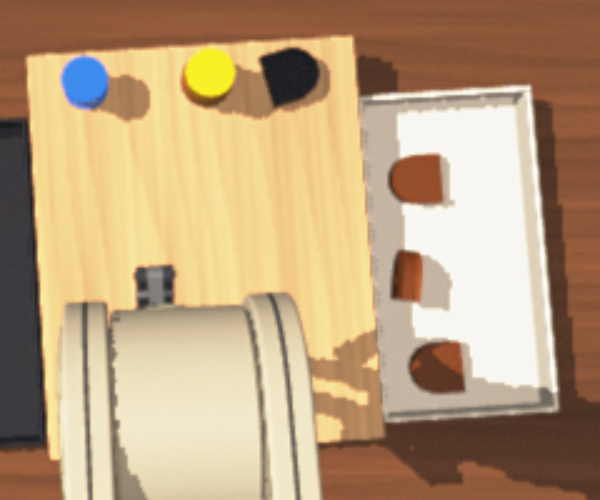

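All three heels lie in the white tray, at (417,178), (408,275) and (440,368). The jar, spool and rubber heel have not moved, and the arm is clear of everything.

```bash
python3 -c "
from workcell import *
print(hand_in())"
```

```text
the job is handed in; nothing more can be done
None
```

All three brown heels were swept into the white tray, the rubber heel, jar and spool measured within a few millimetres of where they started, and the job was handed in at about 10 s of the 64 s allowed; no verdict was returned.

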